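# Flip down a bicycle's side stand and hold the frame upright

### The arm

A 7-joint arm with a two-finger parallel gripper is mounted at the origin on a cart in front of the work surface, level with it; the furniture and walls round the work are solid. World frame = base frame: x ahead of the robot, y to its left, z up, the work surface at z = 0. Lengths are in m, angles in rad, forces in N, time in s.
With the tool pointing down it reaches from about 0.425 to 1.025 m from the base axis. Payload 3.6 kg.
Tool frame: the origin (TCP) lies between the finger pads; the fingertips stand 22 mm ahead of it and the grasp point (between the pads) lies 3 mm ahead of it; z points along the fingers, y is the line along which they close (so a half turn about z gives the same grasp; the last joint's range is limited). The gripper opens to 85 mm and grips with 20 to 120 N. Pads are 22 mm wide; open, the fingers measure 114 mm over their backs; the gripper's body (76 mm by 85 mm) begins 54 mm behind the grasp point. The pads swing forward as they close: fully open they stand 13 mm farther back than shut.
Start: joints at [1.155, 0.591, 0.048, 1.609, -0.033, 0.943, -0.034], TCP at [0.229, -0.688, 0.253] pointing down, gripper open.
Joint ranges: [-2.69, 2.69], [-0.47, 2.24], [-1.27, 1.36], [0.19, 2.51], [-1.53, 4.68], [0.08, 2.07], [-3.09, 3.09]. Speed limits (rad/s): [2.57, 2.57, 3.14, 3.14, 3.14, 3.14, 3.14].

### API

Orientations are given as a unit quaternion [w, x, y, z].
In Python, from station import arm, claw, kin, vision, outline_of gives the robot as it stands. The module is installed in compiled form; this text tells all that it offers. Calls block until the motion is done:
- arm.move_pose(position, orientation): joint-space move of the TCP to a pose.
- arm.move_l(position, v=0.15, frame=None): straight line of the TCP; frame=None keeps the orientation; v is the mean speed in m/s.
- arm.move_j(angles): joint-space move.
- claw.release() and claw.close_gripper(grasp_force=None): open the fingers fully, or close them until they stop; grasp_force is the grip in N (None keeps the last).
- arm.wait(seconds).
- kin.solve_ik(position, orientation): joint angles nearest the present ones, or None.
- vision.grab_frame(name): name is "side" or "top"; returns (picture, depth): 420x560x3 uint8, blue, green, red; 420x560 float32, m along the optical axis (not along the pixel's ray), 0 where there is no reading.
- vision.calibration(name): a dict with "fov_y" (degrees; the focal length in pixels is half the picture's height over the tangent of half this angle, whatever the lens; pixels are square), "cx", "cy" (the principal point, pixels), "dist_coeffs" ([k1, k2, p1, p2, k3] as OpenCV has them; the pictures are not rectified), "rvec" (rotation vector, rad) and "tvec" (3), from world to camera coordinates, as OpenCV has them. Camera axes: x right, y down, z forward; pixel columns grow to the right and rows downward; lengths in m; the calibration is good to about 2 mm. A picture is of the moment at which its call begins. calibration takes no time and is no camera call.
A pose or a line that the arm cannot do raises arm.PlanningError and nothing moves.
- arm.sign_off(): hands the job in; it is judged then, once.
Trained networks look in the newest picture that a camera, given by its name, has taken for a name from the list of things; names that differ only in an ending like _2 or _b are one class to them, and where a whole thing is asked for, a point or a joint stands for the part that bears it (a point fixed in the world has none). Each returns a list of dicts, best first, with "score" (0 to 1); they miss things now and then, are a little off and sometimes report something else, mostly with a low value. They report only what shows in the picture. A call takes as long as a camera call.
- outline_of(label, camera): "region" (420x560 bool, what is visible of it) and "bbox" ([left, top, right, bottom] in pixels, round what is visible of it).
Readings, each from a call of its own:
- arm.read_clock(): time.
- arm.read_qpos(): joint angles.
- arm.read_qvel(): joint speeds.
- arm.read_tau(): joint torques, N m.
- arm.read_tool_pos(): TCP position.
- arm.read_eef_rot(): TCP orientation.
- arm.read_ft_force(): force on the tool from outside, world axes, zero at the start.
- arm.read_wrist_torque(): the same for the moment, N m.
- arm.read_grip_width(): finger opening in m.
- arm.read_finger_force(): force on a finger pad.
Only numpy, scipy, OpenCV 4.12 (cv2) and the standard library are available. Lean on these libraries where they do the work, as an engineer would, in place of code of your own. Each camera call takes 0.05 s, during which the arm holds its last target. There are 200 camera calls.

### The job

This is the rear half of a mini folding bicycle, leaning on a block; put the cleaning brush that lies by its side stand away, flat in the long empty compartment of the tool tray. Then, while the frame still leans on the block, flip its side stand down over centre until it snaps to its stop. Last, take the frame by the seat post and stand it upright on its tyre and rubber plug, clear of the block and with the stand's foot off the board, and finish while holding it so (let go, it would tip), for a mate to set the stand's length; leave the other things where they are.

Things in the scene. Friction and masses are not known exactly. Their poses are not given: they have to be found in the camera images.
- frame: rear half of a bicycle frame with wheel, loose, 1.2-1.7 kg; leans 0.24 rad to its right on the block. Origin: middle plane, ground level when upright; x ahead, y left (stand side), z along the seat post. In mm: tyre 180 dia, 31 wide, crown radius 16, centre (-90,0,90); plug foot (110,0,0); seat post 27 dia at x=110, y=0, bare from z=176 to 236, clamp collar 41 dia below; stays within y=+-45
- side_stand (a joint): side stand's angle: 0 stowed, 1.80 rad down at its stop. A spring holds it at either end; past dead centre (0.9) it snaps over by itself; about 2 N at 65 mm from the pivot moves it. In frame axes: pivot (-40,64,104) mm, turns about (0,-0.955,-0.296); leg 11 mm dia, 88 mm to the foot's centre, stowed along (-0.996,-0.027,0.086), down: foot 13 mm clear of the ground with the frame upright
- stand_foot (a point): centre of the stand's round rubber foot, 15 mm dia, at the end of the leg
- seat_post_grip (a point): point on the axis of the frame's bare seat post, 208 mm above the frame's origin (28 mm below the post's top, 32 mm above the clamp collar); same axes as the frame
- plug_foot (a point): lowest point of the domed rubber plug at the seat post's lower end; on the board (z=0.132) when the frame stands upright
- tyre_foot (a point): lowest point of the tyre in the middle plane; on the board (z=0.132) when the frame stands upright
- block: fixed hardwood block on its edge, 55x196x84 mm, with an oilstone (22 mm thick) on top that juts 18 mm towards the frame; origin: centre of its underside on the board; the frame's seat tube leans on the stone, about 106 mm up
- board: fixed plywood board 520x500x18 mm across the trolley's basket; its top, on which everything stands, is at z = 0.132 m; origin: centre of its underside
- brush: loose cleaning brush, wooden handle, 199 mm long, 37 mm wide at the metal ferrule, handle about 15 to 29 mm wide, 12 mm thick, 45 g; lies on the board. Origin: middle of its length, underside; y towards the handle's end, bristles at -y; grip it across x near y = +20 mm
- tray: fixed grey metal tool tray, 236x122 mm, walls 20 mm high and 3 mm thick, floor 3 mm; x along its length; a lengthwise wall parts a long wide compartment (230x76 mm, empty) from a narrow one at +y, where a wooden-handled scraper lies
- tray_lane (a point): centre of the floor of the tray's wide empty compartment, 230 mm along x, 76 mm along y; floor 3 mm above the board
- collar_bush: small brass bush with a collar, 17 mm dia, 28 mm high, in the middle of the board in front of the frame; leave alone
- air_pen: black pencil grinder, 179 mm, at the right edge of the board; leave alone

How it is judged:
On the way, in this order (a step that is already met when the one before it is completed fails the run):
1. the brush lies flat in the tray's wide compartment, let go (x of brush in the frame of tray_lane between -0.022 and 0.022 m and y of brush in the frame of tray_lane between -0.024 and 0.024 m and z of brush in the frame of tray_lane below 0.005 m and angle between brush's own z axis and vertical below 0.1 rad and contact force between brush and the fingers below 0.1 N), for 0.2 s.
2. the stand is flipped down to its stop (joint over 1.65 rad) while the frame still leans on the block (tilt over 0.15 rad) (value of joint side_stand above 1.65 rad and angle between frame's own z axis and vertical above 0.15 rad), for 0.2 s.
At the end, for the whole second after the job is handed in: Frame held in the fingers (over 2 N), upright within 0.05 rad, at rest, tyre and plug within 6 mm of the board, off block and stone; stand down (over 1.65 rad), its foot's centre over 12 mm up; brush flat and released in the wide compartment, within 22 mm along and 24 mm across of its centre (all of step 1 and value of joint side_stand above 1.65 rad and angle between frame's own z axis and vertical below 0.05 rad and contact force between frame and the fingers above 2 N and contact force between frame and block below 0.2 N and height (world z) of stand_foot above 0.144 m and height (world z) of each of plug_foot, tyre_foot below 0.138 m and linear speed of frame below 0.03 m/s); the arm keeps its last pose, push and grip.
It fails at once if the frame falls over (tilt over 0.5 rad) (angle between frame's own z axis and vertical above 0.5 rad).
It fails at once if another tool or part is shifted by more than 3 cm (distance of any of collar_bush, air_pen from where it was at the start of the episode above 0.03 m).
It also fails if it takes over 54 s, if anything falls off the work surface, if the arm or the gripper's body presses on something with over 40 N, if the wrist force passes 120 N, or if a joint passes its speed limit or range.

## Working session

There is one attempt and no reset: what is moved stays moved. The work goes in short steps, each a Python script; the robot and the scene stay as the last script left them, time stands still between calls to the robot, and variables do not carry over. Pictures are saved under pics/ and viewed, at most 10 in all, crops included, and the job is handed in when it is done.

```bash
mkdir -p pics; cat > h.py <<'E'
import numpy as np, cv2
from station import arm, claw, kin, vision, outline_of
from scipy.spatial.transform import Rotation as R
def cal(n):
    c=vision.calibration(n); f=210/np.tan(np.radians(c["fov_y"])/2)
    K=np.array([[f,0,c["cx"]],[0,f,c["cy"]],[0,0,1]]); return K,np.array(c["dist_coeffs"],float),np.array(c["rvec"],float),np.array(c["tvec"],float)
def cloud(n,d,mask):
    K,D,r,t=cal(n); v,u=np.nonzero(mask&(d>0)); z=d[v,u]
    p=cv2.undistortPoints(np.stack([u,v],1).astype(np.float64)[:,None],K,D)[:,0]
    P=np.c_[p*z[:,None],z]; M=cv2.Rodrigues(r)[0]; return (P-t.ravel())@M
def proj(n,P):
    K,D,r,t=cal(n); return cv2.projectPoints(np.atleast_2d(np.float64(P)),r,t,K,D)[0][:,0]
def quat(Rm):
    q=R.from_matrix(Rm).as_quat(); return [q[3],q[0],q[1],q[2]]
def tool(zdir,ydir):
    z=np.array(zdir,float); z/=np.linalg.norm(z); y=np.array(ydir,float); y-=z*(y@z); y/=np.linalg.norm(y)
    return np.c_[np.cross(y,z),y,z]
E
python3 - <<'E'
from h import *
for n in("side","top"):
    im,d=vision.grab_frame(n); cv2.imwrite(f"pics/{n}0.png",im); np.savez(f"{n}0.npz",im=im,d=d)
    K,D,r,t=cal(n); print(n,K[0,0],(-cv2.Rodrigues(r)[0].T@t.ravel()).round(3))
    for l in ["frame","side_stand","brush","tray","block","board","collar_bush","air_pen","stand_foot","seat_post_grip"]:
        for o in outline_of(l,n)[:2]:
            m=o["region"]; P=cloud(n,d,m); print(l,round(o["score"],2),np.array(o["bbox"]).round(),m.sum(),np.median(P,0).round(3) if len(P) else None)
            np.save(f"m_{n}_{l}.npy",m) if o["score"]>.4 else 0
E
```

```text
side 452.079179779278 [0.463 0.673 0.667]
frame 0.72 [210. 170. 289. 300.] 5926 [0.62  0.007 0.255]
side_stand 0.54 [276. 188. 286. 217.] 198 [ 0.568 -0.142  0.255]
brush 0.89 [297. 239. 389. 261.] 716 [ 0.457 -0.168  0.141]
tray 0.66 [277. 299. 424. 358.] 7784 [0.424 0.074 0.138]
block 0.83 [180. 231. 227. 342.] 3569 [0.672 0.101 0.212]
block 0.41 [277. 299. 424. 357.] 8004 [0.424 0.074 0.138]
board 0.77 [124. 218. 442. 377.] 22504 [ 0.521 -0.008  0.131]
collar_bush 0.69 [294. 275. 301. 291.] 109 [ 0.523 -0.031  0.153]
air_pen 0.76 [283. 212. 332. 219.] 328 [ 0.519 -0.313  0.144]
air_pen 0.42 [276. 298. 426. 356.] 8133 [0.424 0.074 0.138]
stand_foot 0.75 [276. 183. 289. 218.] 241 [ 0.569 -0.171  0.254]
seat_post_grip 0.85 [210. 173. 285. 299.] 5605 [0.619 0.011 0.255]
top 426.2804448645957 [ 0.359 -0.131  1.164]
frame 0.74 [187. 149. 348. 215.] 5872 [ 0.621 -0.12   0.256]
frame 0.57 [173. 227. 228. 334.] 5254 [0.423 0.077 0.135]
side_stand 0.5 [283. 201. 334. 216.] 273 [ 0.569 -0.19   0.256]
side_stand 0.29 [245. 234. 247. 238.] 8 [ 0.526 -0.036  0.141]
brush 0.88 [298. 233. 316. 315.] 768 [ 0.465 -0.174  0.142]
tray 0.9 [172. 226. 228. 329.] 5265 [0.422 0.076 0.135]
block 0.9 [171. 152. 257. 190.] 1404 [0.677 0.049 0.216]
board 0.69 [164. 130. 379. 345.] 26193 [ 0.483 -0.114  0.131]
board 0.69 [285. 201. 333. 218.] 364 [ 0.569 -0.181  0.255]
collar_bush 0.45 [243. 234. 247. 238.] 49 [ 0.525 -0.036  0.158]
air_pen 0.81 [358. 206. 367. 277.] 363 [ 0.527 -0.319  0.147]
stand_foot 0.5 [286. 200. 332. 215.] 228 [ 0.569 -0.192  0.257]
seat_post_grip 0.75 [190. 151. 350. 214.] 5674 [ 0.621 -0.123  0.257]
```

```bash
python3 - <<'E'
import cv2
a=cv2.imread("pics/side0.png")[150:390,110:450]; b=cv2.imread("pics/top0.png")[110:350,150:390]
cv2.imwrite("pics/s0c.png",cv2.resize(a,None,fx=2.35,fy=2.35,interpolation=2)); cv2.imwrite("pics/t0c.png",cv2.resize(b,None,fx=2.5,fy=2.5,interpolation=2))
E
```

```text
(no output)
```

View pics/s0c.png

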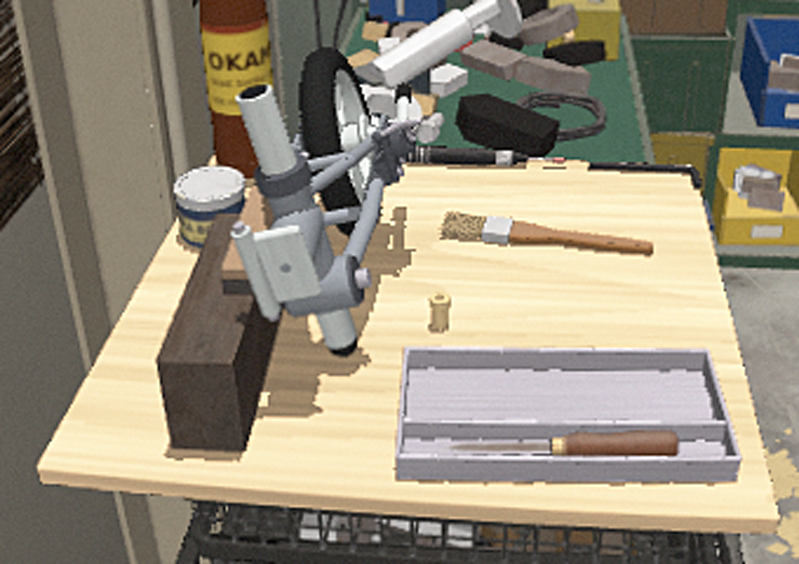

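View pics/t0c.png

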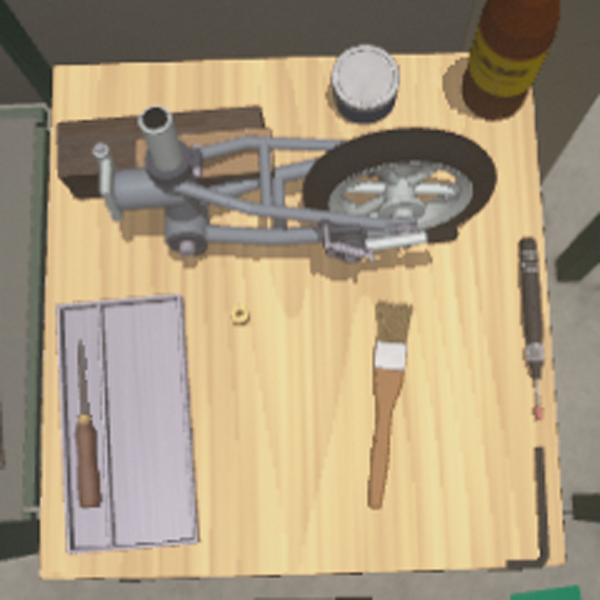

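```bash
cat > fit.py <<'E'
from h import *
from scipy.optimize import least_squares
def pose(p): # x,y,z,yaw,tilt,pitch
    return R.from_euler("ZXY",[p[3],p[4],p[5]]),np.array(p[:3])
def fdist(q):
    x,y,z=q.T
    rr=np.hypot(x+.09,z-.09); tor=np.abs(np.hypot(rr-.074,y)-.016); tor[rr<.07]=1
    r=np.hypot(x-.11,y); post=np.abs(r-.0135)+np.maximum(0,.180-z)*3+np.maximum(0,z-.2355)*3
    col=np.abs(r-.0205)+3*np.maximum(0,z-.176)+3*np.maximum(0,.166-z)
    post[r<.011]=1
    return tor,post
def fit(P,p0,tilt=None):
    p=np.array(p0,float)
    for th in(.03,.02,.012,.008,.006):
        Rm,t=pose(p); q=Rm.inv().apply(P-t); a,b=fdist(q)
        A=P[a<th]; B=P[b<th]
        def f(p):
            Rm,t=pose(p); fa=fdist(Rm.inv().apply(A-t))[0].clip(0,.02)/.003/np.sqrt(len(A)); fb=fdist(Rm.inv().apply(B-t))[1].clip(0,.02)/.003/np.sqrt(len(B))
            return np.r_[fa,fb]*30
        s=least_squares(f,p,loss="soft_l1",x_scale=[.01]*3+[.1]*3,diff_step=1e-5); p=s.x
    return p,len(A),len(B),np.sqrt(2*s.cost/1800)*3
E
python3 - <<'E'
from fit import *
C={}
for n in("side","top"):
    z=np.load(f"{n}0.npz"); d=z["d"]; m=np.load(f"m_{n}_frame.npy"); m=cv2.dilate(m.astype(np.uint8),np.ones((5,5)))>0
    C[n]=cloud(n,d,m); C[n]=C[n][C[n][:,2]>.14]
    k=np.load(f"m_{n}_brush.npy"); B=cloud(n,d,k); B=B[(B[:,2]>.12)&(B[:,2]<.16)]
    (c,s,a)=cv2.minAreaRect(B[:,:2].astype(np.float32)*1000); print(n,"brush rect",c,s,a,"z",np.percentile(B[:,2],[5,50,95]).round(4))
    u,S,V=np.linalg.svd(B[:,:2]-B[:,:2].mean(0),full_matrices=False); e=(B[:,:2]-B[:,:2].mean(0))@V.T; print(V[0],B[:,:2].mean(0),e[:,0].min(),e[:,0].max())
    for lo in np.arange(e[:,0].min(),e[:,0].max(),.025):
        w=(e[:,0]>=lo)&(e[:,0]<lo+.025); print("  ",(B[w,:2].mean(0)).round(4),np.ptp(e[w,1]).round(3),np.median(B[w,2]).round(4))
    k=np.load(f"m_{n}_tray.npy"); T=cloud(n,d,k); T=T[(T[:,2]>.12)&(T[:,2]<.16)]
    T2=T[T[:,2]>.146]
    for X in(T,T2): print("tray",cv2.minAreaRect(X[:,:2].astype(np.float32)*1000),np.percentile(X[:,2],[2,50,99]).round(4))
    k=np.load(f"m_{n}_board.npy"); X=cloud(n,d,k); print("board z",np.median(X[:,2]))
    k=np.load(f"m_{n}_block.npy"); X=cloud(n,d,k); print("block",X.min(0),X.max(0))
p0=[.62,-.06,.132,np.pi/2,.24,0]
for nm,P in(("side",C["side"]),("top",C["top"]),("both",np.r_[C["side"],C["top"]])):
    r=fit(P,p0); print(nm,r[0].round(4),r[1:])
E
```

```text
side brush rect (436.94970703125, -176.16912841796875) (49.17280960083008, 199.69102478027344) 79.31714630126953 z [0.134  0.1412 0.1443]
[-0.99000636  0.14102272] [ 0.44769936 -0.17062964] -0.08898723679931071 0.10947836036107406
   [ 0.5223 -0.1832] 0.05 0.1411
   [ 0.4986 -0.1776] 0.033 0.1416
   [ 0.4745 -0.1728] 0.034 0.1427
   [ 0.4496 -0.1704] 0.029 0.1416
   [ 0.4247 -0.1678] 0.019 0.1409
   [ 0.3997 -0.164 ] 0.018 0.1407
   [ 0.3748 -0.1609] 0.02 0.1405
   [ 0.3514 -0.1573] 0.017 0.1397
tray ((425.39984130859375, 75.64390563964844), (236.45809936523438, 125.67961120605469), 3.399449110031128) [0.1328 0.1379 0.155 ]
tray ((425.454345703125, 75.27494812011719), (236.5644073486328, 125.24610137939453), 3.6192076206207275) [0.1462 0.1507 0.1557]
board z 0.1312069984864195
block [0.29719595 0.00604269 0.1292585 ] [0.54499962 0.14389798 0.15708931]
top brush rect (436.930908203125, -175.89523315429688) (34.957393646240234, 199.33285522460938) 82.87064361572266 z [0.1366 0.1421 0.1456]
[-0.98963641  0.14359587] [ 0.45343163 -0.17573418] -0.08357802756127751 0.11600649445742467
   [
[... 202 characters left out ...]
 [ 0.376  -0.1649] 0.018 0.1412
   [ 0.3515 -0.1615] 0.013 0.1415
tray ((424.1847839355469, 76.72087097167969), (242.08184814453125, 128.92881774902344), 4.340421676635742) [0.1306 0.1351 0.1561]
tray ((426.0090637207031, 74.23976135253906), (239.25186157226562, 124.94929504394531), 3.6338982582092285) [0.1464 0.1521 0.1574]
board z 0.2552782175893095
block [ 0.62052254 -0.07204081  0.13139282] [0.72224728 0.12947112 0.29897746]
side [ 0.6016 -0.0666  0.1301  1.6512  0.2006 -0.0614] (461, 362, np.float64(2.3437741981068))
top [ 0.62   -0.06    0.132   1.5708  0.24    0.    ] (0, 0, np.float64(0.0))
both [ 0.6016 -0.0666  0.1301  1.6512  0.2006 -0.0614] (461, 362, np.float64(2.3437741981068))
```

```bash
cat > ff.py <<'E'
from fit import *
import sys
def getP(tag,masks):
    C={}
    for n in("side","top"):
        d=np.load(f"{n}{tag}.npz")["d"]; m=cv2.dilate(masks[n].astype(np.uint8),np.ones((5,5)))>0
        P=cloud(n,d,m); C[n]=P[P[:,2]>.138]
    return C
def report(C,p0):
    for nm,P in(("side",C["side"]),("top",C["top"]),("both",np.r_[C["side"],C["top"]])):
        r=fit(P,p0); print(nm,r[0].round(4),r[1:])
    return r[0]
E
python3 - <<'E'
from ff import *
C=getP("0",{n:np.load(f"m_{n}_seat_post_grip.npy") for n in("side","top")})
p=report(C,[.61,-.065,.132,1.6,.24,0])
# fix z, tilt, pitch prior
np.save("p0.npy",p)
for n in("side","top"):
    im=np.load(f"{n}0.npz")["im"].copy()
    Rm,t=pose(p); a=np.linspace(0,6.28,40)
    pts=np.r_[np.c_[-.09+.09*np.cos(a),0*a,.09+.09*np.sin(a)],np.c_[.11+0*a,0*a,np.linspace(0,.236,40)],np.c_[-.04-.996*.088*a/6.28,.064-.027*.088*a/6.28,.104+.086*.088*a/6.28]]
    for u in proj(n,Rm.apply(pts)+t): cv2.circle(im,tuple(int(v) for v in u.round()),0,(0,0,255),-1)
    c=im[140:310,190:360]; cv2.imwrite(f"pics/ov_{n}.png",cv2.resize(c,(400,400),interpolation=0))
cv2.imwrite("pics/ov.png",np.hstack([cv2.imread("pics/ov_side.png"),cv2.imread("pics/ov_top.png")]))
# stand mask points
for n in("side","top"):
    P=cloud(n,np.load(f"{n}0.npz")["d"],np.load(f"m_{n}_stand_foot.npy")); q=pose(p)[0].inv().apply(P-p[:3]); print(np.median(q,0),np.percentile(q,[3,97],axis=0).round(3).tolist())
E
```

```text
side [ 0.6005 -0.0675  0.1294  1.6431  0.2131 -0.0507] (462, 372, np.float64(2.385295339857802))
top [ 0.611  -0.0867  0.1335  1.6033  0.1864 -0.037 ] (1027, 195, np.float64(2.4395042890890926))
both [ 0.6016 -0.1014  0.131   1.6228  0.2357 -0.0043] (2206, 739, np.float64(1.1590172004877874))
[-0.06765755  0.06433683  0.11130936] [[-0.524, -0.018, -0.066], [-0.025, 0.074, 0.12]]
[-0.08846871  0.06567134  0.11371272] [[-0.13, 0.059, 0.105], [-0.036, 0.073, 0.12]]
```

View pics/ov.png

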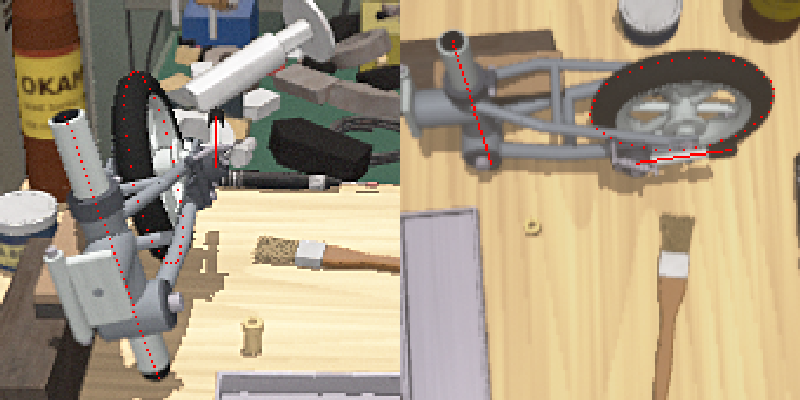

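```bash
cat > plan.py <<'E'
from fit import *
p=np.load("p0.npy"); p[2]=.1322; p[5]=0
Rf,tf=pose(p); W=lambda v:Rf.apply(v)+tf
bh=np.array([-.99,.142,0]); bh/=np.linalg.norm(bh); bc=np.array([.437,-.1745,0])
tx=np.array([np.cos(.0632),np.sin(.0632),0]); ty=np.array([-tx[1],tx[0],0]); lane=np.array([.4255,.075,0])-.020*ty
down=[0,0,-1]
ax=np.array([0,-.955,-.296]); ax/=np.linalg.norm(ax); piv=np.array([-.04,.064,.104]); l0=np.array([-.996,-.027,.086])
def leg(th): return R.from_rotvec(ax*th).apply(l0)
def flip(Rm): return Rm@np.diag([-1,-1,1])
def best(pos,Rm):
    q0=arm.read_qpos(); o=[]
    for X in(Rm,flip(Rm)):
        q=kin.solve_ik(list(map(float,pos)),quat(X))
        if q is not None: o.append((np.abs(np.array(q)-q0).max(),X,np.round(q,2)))
    o.sort(key=lambda a:a[0]); return o
zt=[np.sin(.45),0,-np.cos(.45)]
Rpush=tool(zt,Rf.apply([0,1,0]))
def pushpos(th,r=.062,off=.006):
    # pivot-side tip edge touches leg's leading (upper) side at distance r
    d=leg(th); n=-np.cross(ax,d)  # opposite of motion
    c=piv+r*d+n*.0055
    tip=W(c)-Rpush[:,0]*np.sign(Rpush[:,0]@Rf.apply([1,0,0]))*.008+Rf.apply([0,1,0])*off
    return tip-Rpush[:,2]*.022
E
python3 - <<'E'
from plan import *
print(arm.read_clock(),W([.11,0,.208]),W(piv),W(piv+.088*l0),lane, [leg(t).round(2).tolist() for t in(.9,1.8)])
g=bc+bh*.02; perp=[-bh[1],bh[0],0]
for z in(.25,.157):
    for o in best([*g[:2],z],tool(down,perp)): print("pick",o[0].round(2),o[2])
pl=lane+(-tx)*.02
for z in(.25,.168):
    for o in best([*pl[:2],z],tool(down,ty)): print("place",o[0].round(2),o[2])
for th in(-.3,0,.5,.9,1.1):
    print(pushpos(th).round(3)); 
    for o in best(pushpos(th),Rpush): print("push",o[0].round(2),o[2])
z=-Rf.apply([0,0,1])
for h in(.208,.29):
    P=W([.11,0,h])-z*.003
    for o in best(P,tool(z,Rf.apply([0,1,0]))): print("post",P.round(3),o[0].round(2),o[2])
E
```

```text
1.1 [0.64442573 0.0109492  0.33444679] [ 0.56582581 -0.14334896  0.24827178] [ 0.57445814 -0.23066611  0.2550755 ] [0.42676316 0.05503993 0.        ] [[-0.69, 0.21, -0.69], [0.14, 0.29, -0.95]]
pick 1.37 [ 0.26  0.25  0.04  2.21 -0.02  0.68 -1.4 ]
pick 1.39 [ 0.89  0.33 -0.74  2.18  0.33  0.74  1.36]
pick 1.21 [ 0.75  0.47 -0.59  2.27  0.52  0.53  1.17]
pick 1.31 [ 0.22  0.42  0.08  2.29 -0.08  0.43 -1.34]
place 1.12 [ 0.63  0.35 -1.07  2.25  0.46  0.76  0.88]
place 1.84 [ 0.04  0.22 -0.33  2.27  0.11  0.67 -1.88]
place 0.86 [ 0.39  0.46 -0.82  2.34  0.64  0.57  0.71]
place 1.82 [-0.15  0.36 -0.11  2.36  0.09  0.43 -1.85]
[ 0.568 -0.206  0.294]
push 0.61 [ 0.73  0.31 -0.48  2.1   0.04  0.33  0.33]
push 2.16 [ 0.18  0.28  0.2   2.12 -0.61  0.38 -2.19]
[ 0.56  -0.213  0.279]
push 0.65 [ 0.75  0.33 -0.48  2.13  0.04  0.29  0.35]
push 2.07 [ 0.21  0.3   0.19  2.15 -0.68  0.35 -2.1 ]
[ 0.544 -0.211  0.253]
push 0.72 [ 0.74  0.35 -0.47  2.18  0.05  0.22  0.36]
push 1.92 [ 0.26  0.32  0.13  2.2  -0.8   0.29 -1.96]
[ 0.532 -0.199  0.234]
push 0.79 [ 0.71  0.36 -0.44  2.23  0.06  0.16  0.34]
push 1.82 [ 0.3   0.33  0.07  2.25 -0.91  0.23 -1.86]
[ 0.528 -0.191  0.227]
push 0.82 [ 0.67  0.36 -0.42  2.25  0.06  0.13  0.32]
push 1.78 [ 0.31  0.33  0.04  2.27 -0.96  0.19 -1.81]
post [0.645 0.011 0.337] 0.94 [ 0.22  0.55 -0.47  1.55  0.2   1.34 -0.24]
post [0.645 0.011 0.337] 2.97 [-0.32  0.53  0.37  1.58 -0.17  1.31 -3.  ]
post [0.664 0.012 0.417] 0.94 [ 0.21  0.52 -0.48  1.4   0.19  1.51 -0.22]
post [0.664 0.012 0.417] 3.02 [-0.27  0.5   0.3   1.43 -0.13  1.48 -3.05]
```

```bash
python3 - <<'E'
from plan import *
g=bc+bh*.02; perp=[-bh[1],bh[0],0]
Rp=tool(down,perp); 
if Rp[:,1]@ty<0: pass
o=best([*g[:2],.24],Rp); Rp=o[0][1]
# keep same solution family: prefer the q7>0 branch
for c in o:
    if c[2][6]>0: Rp=c[1]
arm.move_pose([*g[:2],.24],quat(Rp)); claw.release()
arm.move_l([g[0],g[1],.157],v=.12); claw.close_gripper(25)
print(arm.read_clock(),arm.read_tool_pos(),arm.read_grip_width(),arm.read_finger_force(),arm.read_ft_force())
arm.move_l([g[0],g[1],.23],v=.15)
Rt=R.from_rotvec([0,0,np.arctan2(np.cross(bh,-tx)[2],bh@-tx)]).as_matrix()@Rp
pl=lane-tx*.02
arm.move_l([pl[0],pl[1],.23],v=.15,frame=quat(Rt))
print(arm.read_grip_width(),arm.read_clock(),arm.read_qpos())
for n in("side","top"):
    im,d=vision.grab_frame(n); cv2.imwrite(f"pics/{n}1.png",im); np.savez(f"{n}1.npz",im=im,d=d)
    for o in outline_of("brush",n)[:1]:
        B=cloud(n,d,o["region"]); B=B[B[:,2]>.17]; print(n,o["score"],cv2.minAreaRect(B[:,:2].astype(np.float32)*1000),np.percentile(B[:,2],[5,50,95]))
E
```

```text
4.7333 [ 0.4173094  -0.17184813  0.15738071] 0.02209165602590793 24.460280937684047 [-1.30617252  0.27830995  5.7866692 ]
0.022623293724529387 7.025 [ 0.44542     0.32652315 -0.83280866  2.28148938  0.39030323  0.67448868
  0.96110653]
side 0.95 ((424.65545654296875, 56.06020736694336), (195.3631134033203, 35.552738189697266), 3.394867420196533) [0.20749008 0.21371465 0.21618523]
top 0.72 ((433.45184326171875, 40.21162414550781), (190.7604217529297, 66.75830078125), 24.839948654174805) [0.20896299 0.21433548 0.21792711]
```

```bash
python3 - <<'E'
from plan import *
pl=lane-tx*.02
arm.move_l([pl[0],pl[1],.168],v=.12); claw.release(); arm.wait(.2)
arm.move_l([pl[0],pl[1],.25],v=.15); print(arm.read_clock(),arm.read_ft_force())
claw.close_gripper(30)
arm.move_pose(pushpos(-.5,.055).tolist(),quat(Rpush))
print(arm.read_clock(),arm.read_tool_pos(),arm.read_qpos().__repr__())
for n in("side","top"):
    im,d=vision.grab_frame(n); cv2.imwrite(f"pics/{n}2.png",im); np.savez(f"{n}2.npz",im=im,d=d)
    for o in outline_of("brush",n)[:1]:
        B=cloud(n,d,o["region"]); B=B[B[:,2]<.17]; print(n,o["score"],cv2.minAreaRect(B[:,:2].astype(np.float32)*1000),np.percentile(B[:,2],[5,50,95]))
a=cv2.imread("pics/side2.png")[140:380,200:440]; b=cv2.imread("pics/top2.png")[110:350,150:390]
cv2.imwrite("pics/c2.png",cv2.resize(np.hstack([a,b]),(800,400)))
E
```

```text
9.425 [ 0.07370386 -0.47620111 -0.07795259]
11.7417 [ 0.57097165 -0.19245599  0.29988291] array([ 1.1545424 ,  0.46234507, -1.1094656 ,  2.08615102,  0.76680147,
        0.48424405,  2.76704154])
side 0.78 ((425.7850036621094, 52.06239318847656), (196.95269775390625, 41.78533172607422), 4.330615997314453) [0.13752313 0.1447206  0.14754769]
top 0.85 ((427.4432678222656, 57.2789192199707), (195.7820587158203, 33.063907623291016), 3.3297810554504395) [0.14025429 0.14500091 0.14877191]
```

View pics/c2.png

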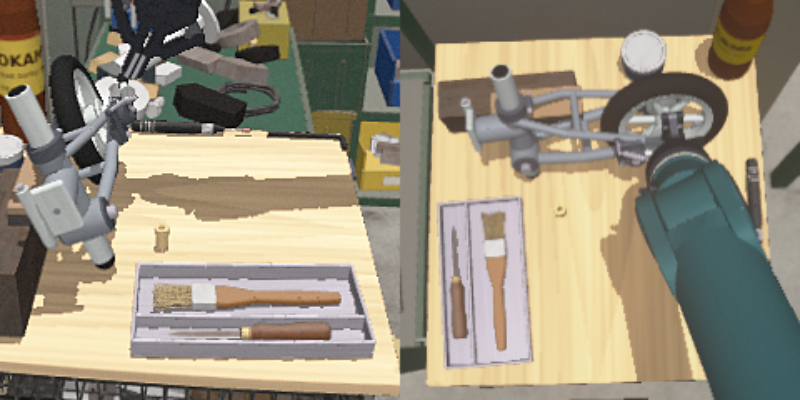

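```bash
python3 - <<'E'
from plan import *
f0=arm.read_ft_force()
for th in(-.15,.1,.3,.5,.7,.85,1.0,1.15):
    try: arm.move_l(pushpos(th,.055).tolist(),v=.08)
    except Exception as e: print(th,repr(e)); break
    f=arm.read_ft_force()-f0; print(th,arm.read_tool_pos().round(3),f.round(1))
    if np.linalg.norm(f)>20: print("stop"); break
print(arm.read_clock())
for n in("side","top"):
    im,d=vision.grab_frame(n); cv2.imwrite(f"pics/{n}3.png",im); np.savez(f"{n}3.npz",im=im,d=d)
a=cv2.imread("pics/side3.png")[140:340,190:390]; b=cv2.imread("pics/top3.png")[130:330,170:370]
cv2.imwrite("pics/c3.png",cv2.resize(np.hstack([a,b]),(800,400)))
E
```

```text
-0.15 [ 0.562 -0.204  0.285] [ 0.1 -0.5  0.4]
0.1 [ 0.556 -0.207  0.273] [-0.1 -0.3  0.5]
0.3 [ 0.55  -0.206  0.264] [0.1 0.5 0.2]
0.5 [ 0.545 -0.204  0.255] [ 0.4  0.2 -0.2]
0.7 [ 0.54  -0.2    0.247] [-0.1 -0.   0.6]
0.85 [ 0.536 -0.196  0.241] [-0.3 -0.   0.2]
1.0 [ 0.532 -0.191  0.235] [ 0.   0.4 -0.1]
1.15 [ 0.53  -0.184  0.231] [ 0.1  0.9 -0.5]
14.2833
```

View pics/c3.png

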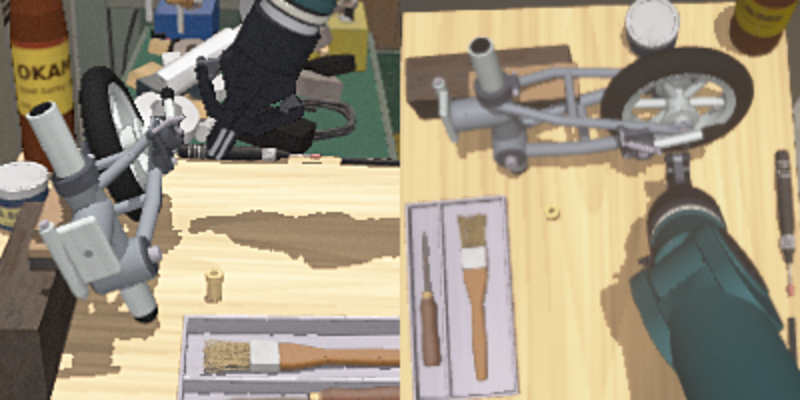

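```bash
python3 - <<'E'
from plan import *
c=arm.read_tool_pos(); arm.move_l([c[0],c[1],.30],v=.15)
O=-.003
arm.move_l(pushpos(-.4,.055,O).tolist(),v=.12); arm.wait(.1)
f0=arm.read_ft_force(); hit=False
for th in(-.15,.1,.3,.5,.7,.85,1.0,1.15):
    arm.move_l(pushpos(th,.055,O).tolist(),v=.07)
    f=arm.read_ft_force()-f0; print(th,arm.read_tool_pos().round(3),f.round(1))
    if np.linalg.norm(f)>20: print("stop"); break
    hit|=np.linalg.norm(f)>1.2
    if th>=.3 and not hit: print("no contact"); break
print(arm.read_clock())
for n in("side","top"):
    im,d=vision.grab_frame(n); cv2.imwrite(f"pics/{n}4.png",im); np.savez(f"{n}4.npz",im=im,d=d)
a=cv2.imread("pics/side4.png")[160:280,220:340]; b=cv2.imread("pics/top4.png")[150:270,240:360]
cv2.imwrite("pics/c4.png",cv2.resize(np.hstack([a,b]),(800,400)))
E
```

```text
-0.15 [ 0.571 -0.203  0.283] [ 0.4 -0.  -0.4]
0.1 [ 0.564 -0.206  0.271] [ 0.7 -0.3 -0.3]
0.3 [ 0.559 -0.206  0.262] [ 0.1  0.  -1.7]
0.5 [ 0.554 -0.204  0.253] [ 1.2 -0.8 -0.6]
0.7 [ 0.548 -0.2    0.244] [ 0.2 -0.5  0.7]
0.85 [ 0.545 -0.196  0.239] [ 0.1 -1.4 -0.7]
1.0 [ 0.541 -0.19   0.233] [-0.3 -0.3  0.8]
1.15 [ 0.538 -0.184  0.229] [ 0.2 -0.8 -1.1]
18.0833
```

View pics/c4.png

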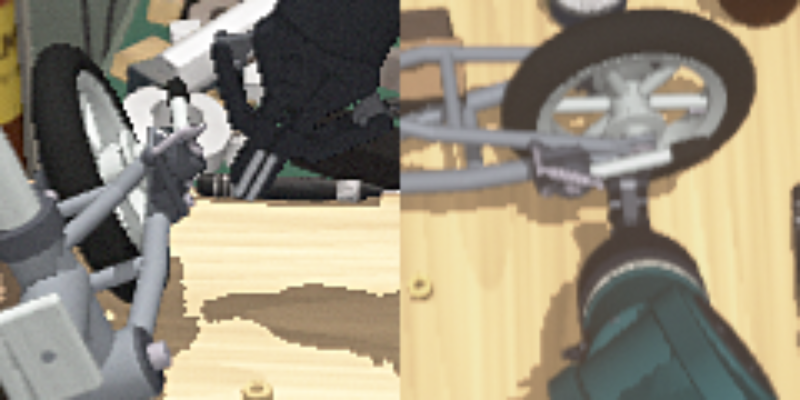

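```bash
python3 - <<'E'
from plan import *
print(arm.read_clock(),arm.read_grip_width(),arm.read_tool_pos(),quat(Rpush),arm.read_eef_rot())
T=arm.read_tool_pos(); q=arm.read_eef_rot(); Rt=R.from_quat([q[1],q[2],q[3],q[0]])
for n in("side","top"):
    d=np.load(f"{n}4.npz")["d"]; P=cloud(n,d,np.ones_like(d,bool))
    L=Rt.inv().apply(P-T); w=(np.abs(L[:,0])<.04)&(np.abs(L[:,1])<.05)&(L[:,2]>-.05)&(L[:,2]<.05)
    print(n,w.sum())
    for z in np.arange(-.05,.05,.008):
        s=w&(L[:,2]>=z)&(L[:,2]<z+.008)
        if s.sum(): print("  z",z.round(3),s.sum(),"x",L[s,0].min().round(3),L[s,0].max().round(3),"y",L[s,1].min().round(3),L[s,1].max().round(3))
    F=Rf.inv().apply(P-tf); s=(F[:,0]<-.05)&(F[:,0]>-.13)&(F[:,1]>.055)&(F[:,1]<.085)&(F[:,2]>.09)&(F[:,2]<.13); print("leg",s.sum(),np.median(F[s],0))
    for x in np.arange(-.14,-.05,.015):
        u=s&(F[:,0]>x)&(F[:,0]<x+.015)
        if u.sum(): print(x.round(3),np.median(F[u],0).round(4),F[u,2].max().round(4))
E
```

```text
18.1833 -8.375139812679343e-05 [ 0.53860083 -0.18438366  0.22897151] [np.float64(-0.1525203959212789), np.float64(0.7114401701210575), np.float64(-0.6663906028107384), np.float64(0.1628311323171275)] [-0.152597    0.71134319 -0.66641237  0.16309377]
side 710
  z -0.05 125 x -0.021 0.012 y -0.047 0.048
  z -0.042 138 x -0.017 0.013 y -0.041 0.044
  z -0.034 131 x -0.017 0.009 y -0.033 0.039
  z -0.026 83 x -0.038 0.008 y -0.05 0.031
  z -0.018 59 x -0.04 0.002 y -0.05 0.015
  z -0.01 58 x -0.039 0.01 y -0.05 0.014
  z -0.002 43 x -0.016 0.004 y -0.012 0.015
  z 0.006 52 x -0.036 0.005 y -0.042 0.016
  z 0.014 21 x -0.036 -0.008 y -0.039 0.008
leg 24 [-0.06496342  0.08290861  0.11908592]
-0.08 [-0.0666  0.0836  0.1161] 0.1217
-0.065 [-0.061   0.067   0.1212] 0.1296
top 104
  z -0.05 12 x -0.018 0.009 y -0.04 -0.015
  z -0.042 3 x -0.013 -0.012 y -0.033 -0.021
  z -0.034 5 x -0.014 0.012 y -0.029 -0.018
  z -0.026 19 x -0.035 -0.012 y -0.05 -0.011
  z -0.018 23 x -0.04 -0.006 y -0.049 -0.038
  z -0.01 34 x -0.038 0.036 y -0.05 -0.034
  z 0.006 6 x 0.01 0.017 y -0.045 -0.039
  z 0.014 2 x -0.018 -0.011 y -0.05 -0.004
leg 43 [-0.05859956  0.06090384  0.11890638]
-0.08 [-0.0679  0.0563  0.1156] 0.1196
-0.065 [-0.0562  0.0623  0.1193] 0.1252
```

```bash
python3 - <<'E'
from ff import *
for tag in("0","2","3","4"):
    C=getP(tag,{n:np.load(f"m_{n}_seat_post_grip.npy") for n in("side","top")})
    r=fit(np.r_[C["side"],C["top"]],np.load("p0.npy")); print(tag,r[0].round(4),r[1:])
r=cv2.hconcat([cv2.resize(np.load(f"top{k}.npz")["im"][170:250,265:345],(400,400),interpolation=2) for k in "04"]); cv2.imwrite("pics/cmp.png",r)
E
```

```text
0 [ 0.6008 -0.1042  0.1291  1.6251  0.2372  0.014 ] (2197, 759, np.float64(1.4448129554629163))
2 [ 0.6104 -0.0996  0.1231  1.6247  0.216   0.0052] (1499, 438, np.float64(2.1959047297118315))
3 [ 0.6036 -0.1012  0.1248  1.6664  0.2811  0.0042] (1680, 449, np.float64(1.9742208791154021))
4 [ 0.6042 -0.1038  0.1248  1.5866  0.2342  0.0333] (1204, 416, np.float64(2.442261421573417))
```

View pics/cmp.png

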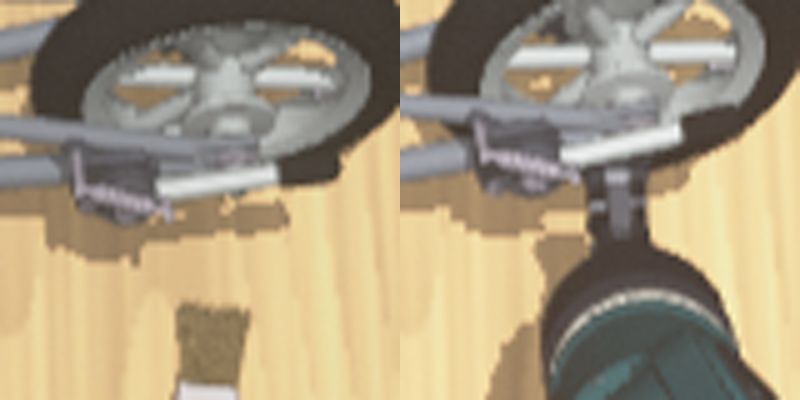

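```bash
cat > look.py <<'E'
from ff import *
def look(tag,p0):
    M={}
    for n in("side","top"):
        im,d=vision.grab_frame(n); np.savez(f"{n}{tag}.npz",im=im,d=d)
        o=outline_of("frame",n)+outline_of("seat_post_grip",n); o=[k for k in o if k["score"]>.4 and k["bbox"][1]<185]; M[n]=np.any([k["region"] for k in o[:2]],axis=0)
    C=getP(tag,M); return report(C,p0)
def overlay(tag,p,th,fn):
    from plan import piv,leg
    out=[]
    for n,c in(("side",(140,190)),("top",(130,190))):
        im=np.load(f"{n}{tag}.npz")["im"].copy(); Rm,t=pose(p); a=np.linspace(0,6.28,40)
        pts=np.r_[np.c_[-.09+.09*np.cos(a),0*a,.09+.09*np.sin(a)],np.c_[.11+0*a,0*a,np.linspace(0,.236,40)],piv+np.outer(np.linspace(0,.088,40),leg(th))]
        for u in proj(n,Rm.apply(pts)+t): cv2.circle(im,tuple(int(v) for v in u.round()),0,(0,0,255),-1)
        out.append(cv2.resize(im[c[0]:c[0]+170,c[1]:c[1]+170],(400,400),interpolation=0))
    cv2.imwrite(fn,np.hstack(out))
E
python3 - <<'E'
from look import *
c=arm.read_tool_pos(); arm.move_l([c[0]-.06,c[1]-.05,.31],v=.2)
p=look("5",np.load("p0.npy")); np.save("p1.npy",p); print(arm.read_clock())
overlay("5",p,0,"pics/ov5.png")
E
```

```text
side [ 0.5967 -0.1049  0.1306  1.6983  0.3568  0.0057] (963, 518, np.float64(1.1680145523844563))
top [ 0.6021 -0.1034  0.1262  1.6979  0.3041  0.009 ] (1276, 153, np.float64(1.7785540752276474))
both [ 0.6091 -0.1011  0.1239  1.6661  0.2668  0.008 ] (2197, 670, np.float64(2.0005740280181787))
19.25
```

View pics/ov5.png

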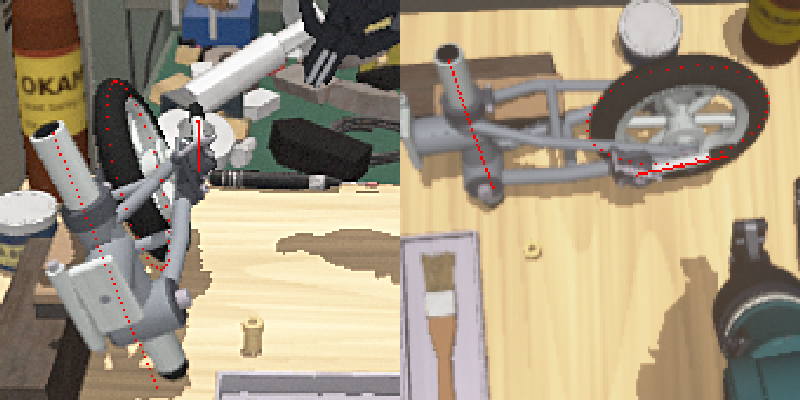

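```bash
cat > cfit.py <<'E'
from look import *
from scipy.optimize import minimize
def full(v): return np.array([v[0],v[1],.132+.016*(1-np.cos(v[3])),v[2],v[3],0.])
def cfit(tag,v0):
    res=[]
    Ps=[]
    for n in("side","top"):
        d=np.load(f"{n}{tag}.npz")["d"]; P=cloud(n,d,np.ones_like(d,bool))
        Ps.append(P[(P[:,2]>.15)&(P[:,2]<.40)&(P[:,0]>.54)&(P[:,0]<.74)&(P[:,1]>-.33)&(P[:,1]<.08)])
    def cost(v,s):
        Rm,t=pose(full(v)); c=0
        for P in Ps:
            a,b=fdist(Rm.inv().apply(P-t)); c-=np.exp(-(a/s)**2/2).sum()/1.5+2*np.exp(-(b/s)**2/2).sum()
        return c
    for y in(0,.05,-.05):
        for t in(0,.06,-.06):
            v=np.array(v0)+[0,0,y,t]
            for s in(.008,.004,.0025):
                m=minimize(cost,v,args=(s,),method="Nelder-Mead",options=dict(initial_simplex=v+np.r_[np.zeros((1,4)),np.diag([.01,.01,.04,.04])*(s/.008)],xatol=1e-4,fatol=.1)); v=m.x
            res.append((m.fun,v))
    res.sort(key=lambda a:a[0]); return res
E
python3 - <<'E'
from cfit import *
for tag in "025":
    r=cfit(tag,[.603,-.102,1.64,.26]); print(tag,[(round(a),b.round(4).tolist()) for a,b in r[:3]])
np.save("p1.npy",full(r[0][1])); overlay("5",full(r[0][1]),0,"pics/ov5b.png")
E
```

```text
0 [(-2624, [0.599, -0.1027, 1.629, 0.2548]), (-2624, [0.599, -0.1027, 1.6288, 0.2549]), (-2624, [0.5991, -0.1026, 1.6281, 0.254])]
2 [(-2635, [0.5924, -0.1047, 1.702, 0.3781]), (-2635, [0.5929, -0.1045, 1.7004, 0.3751]), (-2635, [0.5925, -0.1047, 1.7026, 0.3779])]
5 [(-2674, [0.5925, -0.1051, 1.7083, 0.3862]), (-2674, [0.5928, -0.105, 1.7076, 0.3846]), (-2674, [0.5927, -0.1051, 1.7088, 0.3858])]
```

View pics/ov5b.png

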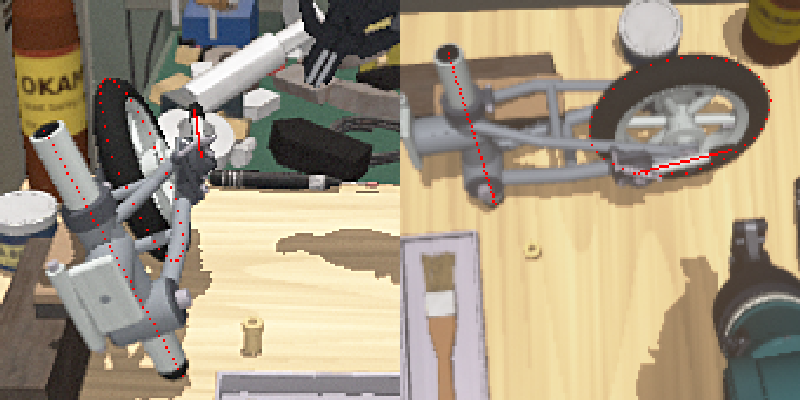

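```bash
sed -i 's/p=np.load("p0.npy"); p\[2\]=.1322; p\[5\]=0/import os\np=np.load("p1.npy")/' plan.py; python3 - <<'E'
from plan import *
print(W(piv).round(3),W(piv+.088*l0).round(3)); O=-.002; r=.055
q=arm.read_eef_rot()
X=Rpush if abs(np.dot(q,quat(Rpush)))>.9 else flip(Rpush)
print(np.dot(q,quat(X)))
h=pushpos(-.1,r,O); hov=h+[-.01,0,.03]
arm.move_l(hov.tolist(),v=.12,frame=quat(X)); arm.wait(.15)
f0=arm.read_ft_force()
for th in(-.1,.05,.2,.35,.5,.65,.8,.95,1.1,1.2):
    arm.move_l(pushpos(th,r,O).tolist(),v=.07)
    f=arm.read_ft_force()-f0; print(th,arm.read_tool_pos().round(3),f.round(1))
    if np.linalg.norm(f)>15: print("stop"); break
c=arm.read_tool_pos(); arm.move_l([c[0]-.08,c[1]-.02,c[2]+.06],v=.2)
print(arm.read_clock())
from cfit import *
for n in("side","top"):
    im,d=vision.grab_frame(n); np.savez(f"{n}6.npz",im=im,d=d)
v=cfit("6",p[[0,1,3,4]])[0]; print(v); np.save("p2.npy",full(v[1]))
overlay("6",full(v[1]),1.8,"pics/ov6.png")
E
```

```text
[ 0.578 -0.147  0.254] [ 0.595 -0.234  0.26 ]
0.9981138130988548
-0.1 [ 0.589 -0.206  0.286] [1.4 0.9 0.2]
0.05 [ 0.584 -0.209  0.279] [2.  0.8 1. ]
0.2 [ 0.578 -0.21   0.272] [0.5 1.3 0.7]
0.35 [ 0.573 -0.21   0.266] [ 1.8 -0.2  0.7]
0.5 [ 0.568 -0.209  0.26 ] [0.6 1.1 0.6]
0.65 [ 0.562 -0.206  0.254] [1.  0.2 0.8]
0.8 [ 0.558 -0.202  0.248] [ 1.3  1.2 -0.7]
0.95 [ 0.553 -0.198  0.244] [ 0.8  1.  -0.4]
1.1 [ 0.549 -0.192  0.24 ] [ 1.1  0.1 -0.8]
1.2 [ 0.546 -0.188  0.237] [ 1.8  1.2 -1.5]Traceback (most recent call last):
  File "<stdin>", line 13, in <module>
station.PlanningError: the arm cannot follow that straight line within its joint ranges
```

```bash
cat > legang.py <<'E'
from cfit import *
from plan import piv,leg
def legscore(tag,p):
    Rm,t=pose(p); out=[]
    for n in("side","top"):
        d=np.load(f"{n}{tag}.npz")["d"]; F=Rm.inv().apply(cloud(n,d,np.ones_like(d,bool))-t); F=F[(np.linalg.norm(F-piv,axis=1)<.11)&(F[:,1]>.05)]
        s=[]
        for th in np.arange(0,1.81,.15):
            dd=leg(th); a=(F-piv)@dd; rr=np.linalg.norm(F-piv-np.outer(a,dd),axis=1); s.append(int(((a>.03)&(a<.088)&(rr<.009)).sum()))
        out.append(s)
    return out
E
python3 - <<'E'
from legang import *
c=arm.read_tool_pos()
for d in([-.03,-.02,.07],[-.02,-.04,.05],[0,0,.06],[-.04,0,.02]):
    try: arm.move_l((c+d).tolist(),v=.2); print(d); break
    except arm.PlanningError: pass
arm.wait(.1); print(arm.read_clock(),arm.read_tool_pos(),arm.read_qpos())
for n in("side","top"):
    im,d=vision.grab_frame(n); np.savez(f"{n}6.npz",im=im,d=d)
v=cfit("6",np.load("p1.npy")[[0,1,3,4]])[0]; print(v); np.save("p2.npy",full(v[1]))
for t,pp in(("0","p0"),("5","p1"),("6","p2")): print(t,legscore(t,np.load(pp+".npy")))
overlay("6",full(v[1]),1.8,"pics/ov6.png")
E
```

```text
[-0.03, -0.02, 0.07]
24.0417 [ 0.51588284 -0.20793555  0.30614387] [ 1.32788592  0.41139318 -1.19742578  2.15964816  0.66874399  0.45147813
  3.02503704]
(np.float64(-2702.2633104561883), array([ 0.5929993 , -0.10441568,  1.70694691,  0.38291871]))
0 [[78, 2, 0, 0, 0, 0, 0, 0, 0, 0, 0, 0, 0], [140, 15, 4, 3, 0, 0, 0, 0, 0, 0, 0, 0, 0]]
5 [[83, 13, 0, 0, 0, 0, 0, 0, 0, 0, 0, 0, 0], [142, 41, 11, 6, 0, 0, 0, 0, 0, 0, 0, 0, 0]]
6 [[0, 0, 0, 0, 0, 0, 0, 0, 0, 0, 0, 9, 153], [0, 1, 9, 7, 0, 0, 0, 0, 0, 0, 2, 31, 106]]
```

```bash
cat > lift.py <<'E'
from fit import *
p=np.load("p2.npy"); t0=p[4]; yaw=p[3]; yh=np.array([-np.sin(yaw),np.cos(yaw),0])
C0=pose(p)[0].apply([0,0,.016])+p[:3]
def at(a,h=.208,dz=0):
    Rm=R.from_euler("ZXY",[yaw,a,0]); C=C0+yh*.016*(t0-a); C=np.array([C[0],C[1],.148])
    z=Rm.apply([0,0,1]); pos=C-Rm.apply([0,0,.016])+Rm.apply([.11,0,h])+.003*z+[0,0,dz]
    y=Rm.apply([0,1,0]); X=np.c_[np.cross(y,-z),y,-z]; return pos,X
E
python3 - <<'E'
from lift import *
from h import *
def sols(a,h):
    P,X=at(a,h); o=[]
    for Y in(X,X@np.diag([-1,-1,1])):
        q=kin.solve_ik(P.tolist(),quat(Y)); o.append(None if q is None else np.round(q,2).tolist())
    return P.round(3),o
for a,h in((t0,.30),(t0,.208),(.2,.208),(0,.208)): print(a,h,*sols(a,h))
P,X=at(t0,.3)
for Y in(X,X@np.diag([-1,-1,1])): print(kin.solve_ik([.45,-.1,.5],quat(Y)))
E
```

```text
0.38291870759561975 0.3 [0.69  0.02  0.414] [[0.39, 0.76, -0.99, 1.23, 0.47, 1.81, 2.74], [-0.63, 0.85, 1.18, 1.29, -0.55, 1.79, 0.62]]
0.38291870759561975 0.208 [0.656 0.015 0.329] [[0.42, 0.76, -0.95, 1.43, 0.46, 1.62, 2.72], [-0.68, 0.89, 1.18, 1.49, -0.59, 1.63, 0.68]]
0.2 0.208 [0.619 0.01  0.339] [[0.53, 0.64, -1.01, 1.62, 0.48, 1.39, 2.71], [-0.77, 0.73, 1.19, 1.68, -0.58, 1.39, 0.68]]
0 0.208 [0.578 0.005 0.343] [[0.68, 0.5, -1.09, 1.82, 0.49, 1.12, 2.7], [-0.88, 0.56, 1.19, 1.88, -0.58, 1.11, 0.68]]
[ 0.92774981  0.36604238 -1.16125557  1.65642353  0.28654566  1.72580644
  2.99267936]
[-0.79569503  0.35010867  1.19390831  1.71823211 -0.12267546  1.62365841
  0.58109867]
```

```bash
python3 - <<'E'
from lift import *
from h import *
c=arm.read_tool_pos()
try: arm.move_l([c[0],c[1],.46],v=.3)
except arm.PlanningError: print("up failed"); arm.move_l([c[0],c[1],.40],v=.3)
P,X=at(t0,.31); q0=np.array(arm.read_qpos())
b=None
for Y in(X,X@np.diag([-1,-1,1])):
    q=kin.solve_ik(P.tolist(),quat(Y))
    if q is not None and (b is None or np.abs(q-q0).max()<b[0]): b=(np.abs(q-q0).max(),q,Y)
print(b[:2]); np.save("flipX.npy",[float(b[2][0,0]*X[0,0]>0)])
claw.release(); arm.move_j(list(b[1])); arm.wait(.2); f0=arm.read_ft_force(); print("f0",f0.round(1))
P,_=at(t0,.208); arm.move_l(P.tolist(),v=.12); print("down",(arm.read_ft_force()-f0).round(1))
claw.close_gripper(90); arm.wait(.1)
print(arm.read_clock(),arm.read_grip_width(),arm.read_finger_force(),arm.read_ft_force().round(1),arm.read_wrist_torque().round(2),arm.read_tool_pos(),P)
np.save("f0.npy",f0)
E
```

```text
up failedTraceback (most recent call last):
  File "<stdin>", line 4, in <module>
station.PlanningError: the arm cannot follow that straight line within its joint ranges

During handling of the above exception, another exception occurred:

Traceback (most recent call last):
station.PlanningError: the arm cannot follow that straight line within its joint ranges
```

```bash
python3 - <<'E'
from lift import *
from h import *
P,X=at(t0,.31)
def near(P,X):
    q0=np.array(arm.read_qpos()); b=None
    for Y in(X,X@np.diag([-1,-1,1])):
        q=kin.solve_ik(list(map(float,P)),quat(Y))
        if q is not None and (b is None or np.abs(q-q0).max()<b[0]): b=(np.abs(q-q0).max(),np.array(q))
    print(b); return b[1]
arm.move_j(near([.45,-.1,.5],X).tolist())
claw.release(); arm.move_j(near(P,X).tolist()); arm.wait(.2); f0=arm.read_ft_force(); print("f0",f0.round(1),arm.read_clock()); np.save("f0.npy",f0)
P,_=at(t0,.208); arm.move_l(P.tolist(),v=.12); print("down",(arm.read_ft_force()-f0).round(1))
claw.close_gripper(90); arm.wait(.1)
print(arm.read_clock(),arm.read_grip_width(),arm.read_finger_force(),arm.read_ft_force().round(1),arm.read_wrist_torque().round(2),arm.read_tool_pos(),P)
E
```

```text
(np.float64(1.274171333007999), array([ 0.92774981,  0.36604238, -1.16125557,  1.65642353,  0.28654566,
        1.72580644,  2.99267936]))
(np.float64(0.5287247717716438), array([ 0.39898778,  0.77933473, -1.04908126,  1.20600868,  0.50087585,
        1.84755807,  2.71282318]))
f0 [-1.2 -0.4  0.1] 27.3833
down [0.7 1.1 0.1]
29.0667 0.025136667280682406 88.25197219848633 [ 2.2  0.5 -0.6] [ 0.28 -1.02  0.1 ] [0.6567316  0.01563817 0.32893282] [0.65617521 0.01526677 0.32887772]
```

```bash
python3 - <<'E'
from lift import *
from h import *
q=arm.read_eef_rot(); Rc=R.from_quat([q[1],q[2],q[3],q[0]]).as_matrix()
F=np.eye(3) if (Rc[:,0]@at(t0)[1][:,0])>0 else np.diag([-1,-1,1]); f0=np.load("f0.npy")
for a in np.linspace(t0,0,7)[1:]:
    P,X=at(a); arm.move_l(P.tolist(),v=.06,frame=quat(X@F)); f=arm.read_ft_force()-f0
    print(round(a,2),f.round(1),arm.read_wrist_torque().round(2),round(arm.read_grip_width(),4))
    if np.linalg.norm(f)>45: print("stop"); break
arm.wait(.3); print(arm.read_clock(),(arm.read_ft_force()-f0).round(1),arm.read_finger_force(),arm.read_tool_pos(),P)
from legang import *
for n in("side","top"):
    im,d=vision.grab_frame(n); np.savez(f"{n}7.npz",im=im,d=d)
o=at(0)[0]-[0,0,.211]; o=o-R.from_euler("Z",yaw).apply([.11,0,0])
v=cfit("7",[o[0],o[1],yaw,0.0])[0]; print(v,o); np.save("p3.npy",full(v[1]))
Pz=np.concatenate([cloud(n,np.load(f"{n}7.npz")["d"],np.ones((420,560),bool)) for n in("side","top")])
Pz=Pz[(Pz[:,2]>.15)&(Pz[:,2]<.4)&(Pz[:,0]>.5)&(Pz[:,0]<.74)&(Pz[:,1]>-.33)&(Pz[:,1]<.08)]
print(fit(Pz,full(v[1])))
print(legscore("7",full(v[1])))
overlay("7",full(v[1]),1.8,"pics/ov7.png")
E
```

```text
0.32 [ 3.2  2.5 -1.8] [ 0.46 -0.91  0.14] 0.0252
0.26 [ 2.5  1.9 -0.9] [ 0.56 -0.68  0.2 ] 0.0253
0.19 [ 1.4  3.3 -1. ] [ 0.64 -0.54  0.24] 0.0255
0.13 [ 2.2  3.1 -1.8] [ 0.69 -0.44  0.27] 0.0249
0.06 [ 1.6  4.5 -3. ] [ 0.72 -0.27  0.33] 0.0252
0.0 [ 2.   3.7 -2.8] [ 0.79 -0.27  0.28] 0.025
31.6167 [ 1.   3.8 -2.7] 89.0751600265503 [0.57816361 0.00471613 0.34283664] [0.57792171 0.00454619 0.343     ]
(np.float64(-1710.421852863913), array([ 0.59336064, -0.10410654,  1.70700558, -0.00730695])) [ 0.59285205 -0.10443585  0.132     ]
(array([ 5.93327634e-01, -1.03908359e-01,  1.31396210e-01,  1.70699396e+00,
       -7.72525531e-03, -1.13696819e-05]), 1313, 601, np.float64(1.6359702191412935))
[[0, 1, 1, 0, 0, 0, 0, 0, 0, 0, 0, 5, 144], [0, 0, 8, 3, 0, 0, 0, 0, 0, 0, 0, 0, 0]]
```

View pics/ov7.png

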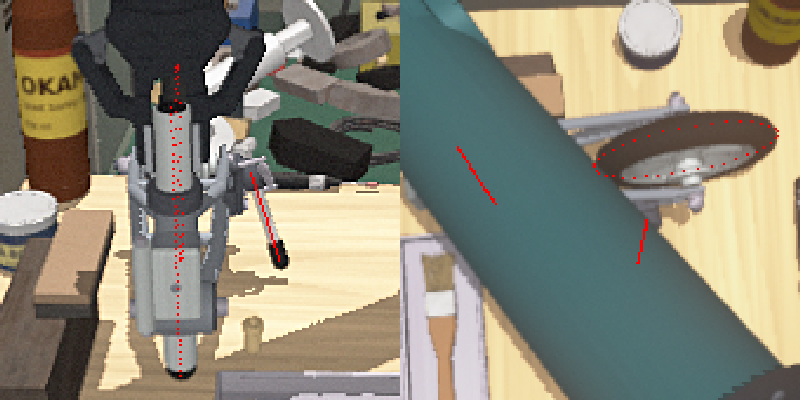

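```bash
python3 - <<'E'
from station import arm
print(arm.read_clock(),arm.sign_off())
E
```

```text
the job is handed in; nothing more can be done
31.7167 None
```

I handed the job in at 31.7 s, with no score returned: the brush lies in the tray, the stand is down, and the arm is holding the frame upright and clear of the block. On the way to the stand the arm bumped the frame, tilting it to about 0.38 rad (the limit is 0.5) and swinging it about 0.08 rad; I re-measured it before flipping the stand.

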